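# Clear the tensioner and hold it back for a belt change

## Task

The thread winder's drive needs a new belt. First lift the shuttlecock stack off its base plate with a gentle grip (under 40 N) and stand it, without dropping it, cork-up in the middle of the empty blue round holder; then push the yellow tensioner arm back by its red post, against its spring, until the orange pawl clicks in behind the arm, and a little further so that the pawl carries no load. Finish while still holding the arm there, and leave the other things on the bench undisturbed.

Things in the scene. Friction and masses are not known exactly. Their poses are not given: they have to be found in the camera images.
- drive: Fixed drive unit, cover off: grey-green base plate 280 x 250 x 12 mm, spanning x -130..150, y -130..120 from its origin (on the bench; z up). On it: two bare aluminium pulleys 36 mm high along its +y side, a teal motor 54 mm high at its (+x, -y) corner, the yellow tensioner arm, the orange pawl in a dark guide 30 mm high at the (-x, -y) corner.
- pivot (a point): The tensioner arm's vertical hinge axis, 90 mm along x and 30 mm along y from the drive's origin, at the plate's top face (12 mm high).
- tensioner (a joint): Angle (rad) of the yellow arm, a bar 155 mm long, 16 wide, top 32 mm high. At rest 0, pointing from the pivot along the drive's -x; grows counter-clockwise from above (outer end moves to the drive's -y). Sprung back to 0. Its tip rides over the pawl from about 0.3 to 0.46 and the pawl clicks in behind it just after; let go then, it rests on the pawl at about 0.47. End stop at 0.74.
- push_post (a point): Red round upright post on the arm, 115 mm from the pivot: 20 mm thick, from 48 to 90 mm above the bench; this point is at its foot, on its axis. Under it is the steel idler roller, 36 mm across. Push it sideways from its drive +y side, or pinch it from above. The spring pushes back with about 5 N there at rest, 9 N at 0.5 rad, a few N more while passing the pawl.
- pawl (a joint): Slide of the orange sprung pawl (m), away from the pivot: 0 when out in the arm's way, up to 0.013 pushed in while the arm's tip passes, then back near 0 at the click.
- stack: Three nested white feather shuttlecocks standing on the drive's base plate in the tensioner arm's sweep, corks up: 130 mm tall, 66 mm across at the foot, narrowing evenly to 29 mm at 102 mm; the top cork is 26 mm across, from 102 to 128 mm above the origin. Origin at the centre of the underside, z up along the axis. About 22 g. Crushed if squeezed with more than about 40 N.
- holder: Empty round blue holder fixed on the bench, left or right of the drive: 98 mm outside, 88 mm inside, rim 16 mm high, its inner floor 6 mm above its origin (centre of the underside).
- cork_dish: White round dish of corks, 98 mm across and 30 mm high, fixed, on the other side of the drive from the holder. Leave alone.
- tall_stack: Another stack, of four shuttlecocks, 153 mm tall, standing on the bench near its far edge; leave it alone. Origin under its centre.
- thread_spool: Green thread spool 48 mm across, 50 mm high; leave it alone.
- glue_bottle: White bottle 48 mm across, 120 mm high, orange cap; leave it alone.
- driver: Black-handled screwdriver lying on the left; leave it alone.
- gauge_block: Steel block 50 x 35 x 30 mm, on the right side of the bench; leave it alone.
There are look-alikes about, which are no part of the job. What is shaped like the stack but purple or turquoise is not meant.

How it is judged:
By the outcome, as a careful person would: the job done as asked, in the order asked, and still so for the second after the job is handed in, while the arm keeps its last pose, push and grip.
It also fails if it takes over 58 s, if anything falls off the work surface, if the arm or the gripper's body presses on something with over 40 N, if the wrist force passes 120 N, or if a joint passes its speed limit or range.

## Robot

A 6-joint arm with a two-finger parallel gripper is mounted at the origin on the work surface. World frame = base frame: x ahead of the robot, y to its left, z up, the work surface at z = 0. Lengths are in mm, angles in rad, forces in N, time in s.
With the tool pointing down it reaches from about 325 to 1000 mm from the base axis. Payload 5.1 kg.
Tool frame: the origin (TCP) lies midway between the tips of the shut fingers; the grasp point (between the pads) lies 19 mm behind it; z points along the fingers, x is the direction in which the jaws open and shut, and the axes are right-handed (so a half turn about z gives the same grasp; the last joint's range is limited). The gripper opens to 85 mm and grips with 20 to 120 N. Pads are 22 mm wide; open, the fingers measure 114 mm over their backs; the gripper's body (76 mm by 85 mm) begins 54 mm behind the grasp point. The pads swing forward as they close: fully open they stand 13 mm farther back than shut.
Start: joints at [1.244, 0.124, 1.65, -0, 1.367, -0.083], TCP at [156.927, 630.76, 231.322] pointing down, gripper open.
Joint ranges: [-2.61, 2.61], [-1.02, 2.33], [0.03, 2.71], [-1.35, 4.49], [0.32, 2.68], [-2.91, 2.91]. Speed limits (rad/s): [2.57, 2.57, 3.14, 3.14, 3.14, 3.14].

## Interface

Orientations are given as a unit quaternion [w, x, y, z].
In Python, from workcell import status, snapshot, get_calibration, job gives the robot as it stands.
- The arm moves only by the shell command python3 -m creep 'ROWS'. ROWS is JSON, a list of rows, each a list of 3 entries, a list of its own where there are three numbers: the turn, a rotation vector about the tool's x, y, z in degrees, then the shift along the tool's x, y, z in m, then the closure, from 0 (fully open) to 1 (shut). In form: [[[rx, ry, rz], [x, y, z], claw], ...]. A call has 1 to 8 rows; each row is the pose to reach, as a shift and turn from the pose commanded when the call began, along the tool's axes at that moment; what a row does not reach only later rows make up. A row lasts 1/8 s, in which the tool goes at most 62.5 mm and 10.7 degrees, less where a joint would pass 70% of its speed; a pose out of reach is approached as far as the arm can. A call with a gripper value outside its range is refused whole. The fingers move at their own pace and stop on an object; the grip force is fixed at half the most. Time passes only in rows, so rows that repeat a pose let the fingers close. It gives the time, the measured TCP pose, the force and the opening at its end, in the units of the state.
- status.observe(): the state, without advancing time (a new reading comes with each control period).
- snapshot(name): name is "scene" or "top" or "wrist"; returns (picture, depth): 480x640x3 uint8, red, green, blue; 480x640 float32, mm along the optical axis (not along the pixel's ray), 0 where there is no reading.
- get_calibration(name): a dict with "camera_matrix" (3x3 intrinsics, pixels), "k1" (the pictures are not rectified: a ray, as slopes to the right and down, at radius r is drawn at 1 + k1 r^2 times it, then the intrinsics apply), "pose" (4x4, takes a point from camera to world coordinates). Camera axes: x right, y up, looking along -z (the intrinsics and any distortion apply to the point x, -y, -z); pixel columns grow to the right and rows downward; lengths in mm; the calibration is good to about 2 mm. A picture is of the moment at which its call begins: read the wrist's pose just before it. get_calibration takes no time and is no camera call; for the wrist camera it gives the pose at the moment of the call.
- job.hand_in(): hands the job in, once; it reports no verdict.
The state is a dict: "time_s": time; "qpos": joint angles; "joint_vel": joint speeds; "joint_torque": joint torques, N m; "eef_pos": TCP position; "orientation": TCP orientation; "contact_force": force on the tool from outside, world axes, zero at the start; "moment": the same for the moment, N m; "width": finger opening in mm.
Only numpy, scipy, OpenCV 4.12 (cv2) and the standard library are available. Lean on these libraries where they do the work, as an engineer would, in place of code of your own. Each camera call takes 0.05 s, during which the arm holds its last target.

## Working session

There is one attempt and no reset: what is moved stays moved. The work goes in short steps, Python scripts to look and compute and a shell command to move; the robot and the scene stay as the last step left them, time stands still between calls to the robot, and variables do not carry over. Pictures are saved under pics/ and viewed, and the job is handed in when it is done.

```bash
ls; mkdir -p pics
python3 - <<'E'
from workcell import status, snapshot, get_calibration
import cv2,numpy as np
print(status.observe())
for n in ("scene","top"):
    p,d=snapshot(n); cv2.imwrite(f"pics/{n}0.png",p[...,::-1]); np.save(f"pics/{n}0.npy",d)
    c=get_calibration(n); print(n,c)
E
```

```text
pics
{'time_s': 0.0, 'qpos': array([ 1.24438421e+00,  1.24496913e-01,  1.65168571e+00, -9.24065832e-06,
        1.36754107e+00, -8.25611604e-02]), 'joint_vel': array([-1.09946656e-03,  1.07716838e-03, -4.37186603e-04,  3.42845034e-04,
        9.11754685e-06, -8.04625634e-04]), 'joint_torque': array([-1.45978986e-03, -4.23596692e+01, -3.65461957e+01, -1.92785806e-04,
        6.84623767e-03, -2.56329741e-06]), 'eef_pos': array([156.74112899, 630.1719338 , 230.05142575]), 'orientation': array([ 5.88524939e-04,  7.87857287e-01,  6.15856931e-01, -8.88252559e-04]), 'contact_force': array([ 0.03445558, -0.07862799,  0.12867524]), 'moment': array([0.01215328, 0.00987382, 0.0239552 ]), 'width': 85.19972704826966}
scene {'camera_matrix': array([[476.49183905,   0.        , 321.07212731],
       [  0.        , 476.49183905, 230.41495833],
       [  0.        ,   0.        ,   1.        ]]), 'k1': -0.09131441921061692, 'pose': array([[-4.44200408e-01, -7.31381289e-01,  5.17462470e-01,
         1.14151599e+03],
       [ 8.95927413e-01, -3.62787133e-01,  2.56319267e-01,
         2.35497449e+02],
       [ 2.61610353e-04,  5.77465935e-01,  8.16414738e-01,
         9.10298783e+02],
       [ 0.00000000e+00,  0.00000000e+00,  0.00000000e+00,
         1.00000000e+00]])}
top {'camera_matrix': array([[453.93294974,   0.        , 325.13758673],
       [  0.        , 453.93294974, 238.57501313],
       [  0.        ,   0.        ,   1.        ]]), 'k1': -0.056435256013016015, 'pose': array([[-1.79483249e-01,  9.61787405e-01, -2.06762548e-01,
         3.95964814e+02],
       [-9.83748739e-01, -1.76522661e-01,  3.28354825e-02,
        -2.32269831e+01],
       [-4.91752154e-03,  2.09295814e-01,  9.77840007e-01,
         1.04037405e+03],
       [ 0.00000000e+00,  0.00000000e+00,  0.00000000e+00,
         1.00000000e+00]])}
```

View pics/top0.png

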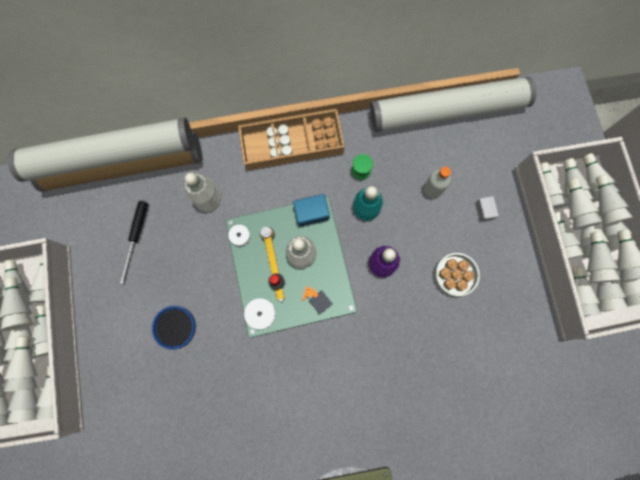

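View pics/scene0.png

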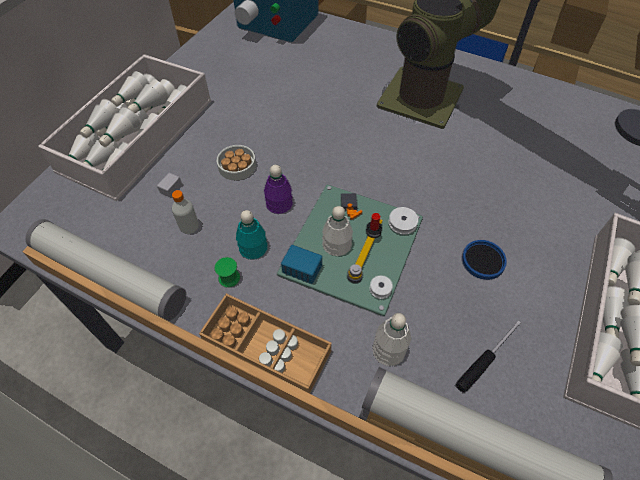

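```bash
cat > h.py <<'E'
import numpy as np, cv2
from workcell import status, snapshot, get_calibration
from scipy.spatial.transform import Rotation as R
def ray(c,u,v):
    K=np.asarray(c["camera_matrix"]);xy=np.array([(u-K[0,2])/K[0,0],(v-K[1,2])/K[1,1]])
    s=xy.copy()
    for _ in range(20): s=xy/(1+c["k1"]*(s@s))
    return s
def at_depth(c,u,v,d):
    s=ray(c,u,v);P=np.asarray(c["pose"]);return P[:3,:3]@np.array([s[0]*d,-s[1]*d,-d])+P[:3,3]
def at_z(c,u,v,z):
    P=np.asarray(c["pose"]);s=ray(c,u,v);r=P[:3,:3]@np.array([s[0],-s[1],-1]);o=P[:3,3]
    return o+r*(z-o[2])/r[2]
def proj(c,p):
    P=np.asarray(c["pose"]);K=np.asarray(c["camera_matrix"]);q=P[:3,:3].T@(np.asarray(p,float)-P[:3,3])
    s=np.array([q[0],-q[1]])/-q[2];s=s*(1+c["k1"]*(s@s));return K[:2,:2]@s+K[:2,2]
E
python3 - <<'E'
import cv2
for n,x0,y0,w,h in (("top",220,180,150,160),("top",140,160,100,200),("scene",260,170,180,150)):
    i=cv2.imread(f"pics/{n}0.png")[y0:y0+h,x0:x0+w]
    f=600//h if 600//h*w<=800 else 800//w
    f=min(f,4) if h<170 else 3
    cv2.imwrite(f"pics/c_{n}_{x0}.png",cv2.resize(i,None,fx=f,fy=f,interpolation=cv2.INTER_CUBIC)); print(n,x0,f)
E
```

```text
top 220 3
top 140 3
scene 260 4
```

View pics/c_top_220.png

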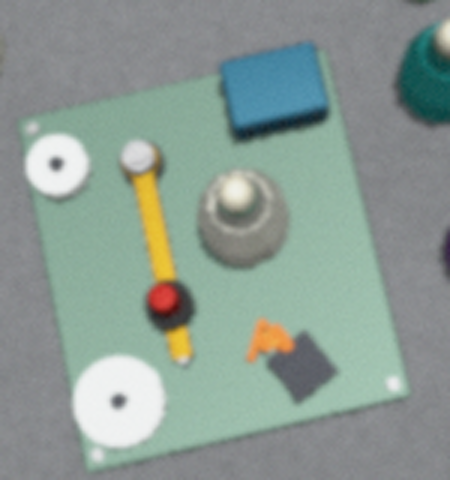

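View pics/c_scene_260.png

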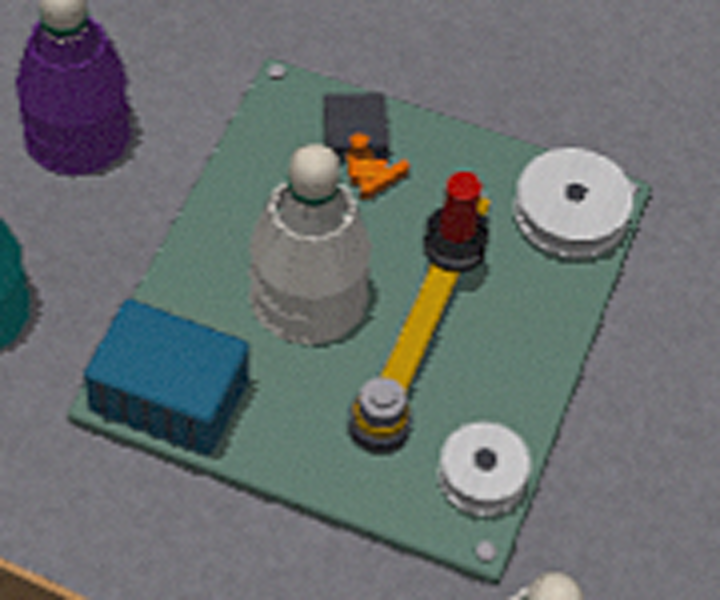

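View pics/c_top_140.png

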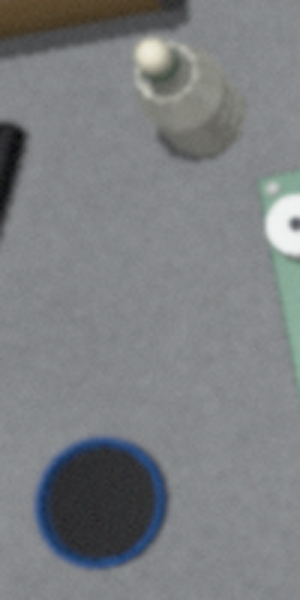

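```bash
cat > m.py <<'E'
from h import *
T=get_calibration("top");S=get_calibration("scene")
ct=lambda x,y:((x+.5)/3-.5+220,(y+.5)/3-.5+180)
ct2=lambda x,y:((x+.5)/3-.5+140,(y+.5)/3-.5+160)
cs=lambda x,y:((x+.5)/4-.5+260,(y+.5)/4-.5+170)
loc=np.array([[150,120],[150,-130],[-130,120],[-130,-130]],float)
for nm,W in (("top",[at_z(T,*ct(*p),12)[:2] for p in ((22,121),(321,42),(90,471),(409,394))]),
 ("scene",[at_z(S,*cs(*p),12)[:2] for p in ((498,581),(68,418),(652,187),(270,58))])):
    W=np.array(W); a=loc-loc.mean(0);b=W-W.mean(0)
    U,s,V=np.linalg.svd(a.T@b);Rm=(U@V).T;t=W.mean(0)-Rm@loc.mean(0)
    print(nm,"origin",t,"yaw",np.degrees(np.arctan2(Rm[1,0],Rm[0,0])),"res",(W-(loc@Rm.T+t)).round(1).tolist())
    f=lambda p:Rm@np.array(p)+t
    print("pivot",f((90,30)),"post0",f((-25,30)))
print("post top",at_z(T,*ct(163,298),90),at_z(S,*cs(464,187),88))
print("cork c",at_z(T,*ct(237,190),127),at_z(S,*cs(315,173),127))
print("foot top c",at_z(T,*ct(242,222),40))
print("holder",at_z(T,*ct2(102,503),14),at_z(S,484.5,258.5,15))
print("tall cork",at_z(T,*ct2(154,57),138), "pawl", at_z(T,*ct(270,338),35))
for n,u,v in(("teal",371,192),("purple",389,255),("green",362,165)): print(n,at_z(T,u,v,115 if n!="green" else 50))
D=np.load("pics/top0.npy")
for u,v in ((299,243),(274,279),(174,328),(250,260)): print(at_depth(T,u,v,D[v,u]))
E
python3 m.py
```

```text
top origin [559.76700467  37.22958143] yaw 3.411285007908904 res [[-3.5, -5.2], [2.5, 2.8], [1.3, -1.8], [-0.3, 4.2]]
pivot [647.82244656  72.53169402] post0 [533.02621189  65.6888506 ]
scene origin [562.95220481  39.11104777] yaw 2.8574896509521133 res [[-1.4, -1.9], [-0.0, 1.9], [1.6, -1.6], [-0.2, 1.6]]
pivot [651.34474264  73.56042013] post0 [536.4877314   67.82744809]
post top [530.75517785  66.33463953  90.        ] [534.61546099  66.46181014  88.        ]
cork c [589.76772165   1.26146109 127.        ] [589.33967512   1.89465228 127.        ]
foot top c [583.52410221   4.00632428  40.        ]
holder [474.12661474 312.77593789  14.        ] [480.67711401 315.59433883  15.        ]
tall cork [764.88638859 201.44207432 138.        ] pawl [495.13489987  -1.51992614  35.        ]
teal [ 673.91991698 -168.75565822  115.        ]
purple [ 533.57122699 -178.06979337  115.        ]
green [ 761.31967022 -171.67638263   50.        ]
[5.86008018e+02 1.40338495e-01 1.44147396e+02]
[531.0747377   66.54697147  87.74686127]
[473.02732402 314.37757313   7.34639299]
[595.22096566 121.34640858  11.06484886]
```

```bash
cat > g.py <<'E'
import sys
from h import *
def go(x,y,z,jaw=None):
    "shift in tool axes (m) to a world point; jaw=wanted world angle of tool x, deg -> turn"
    o=status.observe();q=o["orientation"];r=R.from_quat([q[1],q[2],q[3],q[0]])
    M=r.as_matrix();d=M.T@(np.array([x,y,z])-o["eef_pos"])/1000
    print("t",round(o["time_s"],2),"tcp",o["eef_pos"].round(1),"w",round(o["width"],1),"F",o["contact_force"].round(1),"jaw",np.degrees(np.arctan2(M[1,0],M[0,0])).round(1))
    s="shift %s"%d.round(4).tolist()
    down=np.array([0,0,-1.]);ja=np.arctan2(M[1,0],M[0,0]) if jaw is None else np.radians(jaw)
    X=np.array([np.cos(ja),np.sin(ja),0]);W=np.c_[X,np.cross(down,X),down]
    s+=" turn %s"%np.degrees(R.from_matrix(M.T@W).as_rotvec()).round(2).tolist()
    print(s)
if __name__=="__main__": go(*map(float,sys.argv[1:]))
E
python3 g.py 560 10 300 76
```

```text
t 0.1 tcp [156.7 630.2 230.2] w 85.4 F [-0.8  0.3 -0.5] jaw 76.0
shift [-0.5047, 0.541, -0.069] turn [-0.01, 0.11, 0.03]
```

```bash
python3 -m creep '[[[0,0,0],[-0.505,0.541,-0.069],0.3],[[0,0,0],[-0.505,0.541,-0.069],0.3],[[0,0,0],[-0.505,0.541,-0.069],0.3],[[0,0,0],[-0.505,0.541,-0.069],0.3],[[0,0,0],[-0.505,0.541,-0.069],0.3],[[0,0,0],[-0.505,0.541,-0.069],0.3],[[0,0,0],[-0.505,0.541,-0.069],0.3],[[0,0,0],[-0.505,0.541,-0.069],0.3]]'; python3 g.py 560 10 300 76
```

```text
time_s: 1.1
eef_pos: [428.6, 211.4, 277.6]
orientation: [-0.0, 0.788, 0.616, 0.0]
contact_force: [0.9, -0.2, -0.7]
width: 60.0
t 1.1 tcp [428.6 211.4 277.6] w 60.0 F [ 0.9 -0.2 -0.7] jaw 76.0
shift [-0.1637, 0.1761, -0.0224] turn [0.0, -0.01, 0.04]
```

```bash
python3 -m creep '[[[0,0,0],[-0.164,0.176,-0.022],0.4],[[0,0,0],[-0.164,0.176,-0.022],0.4],[[0,0,0],[-0.164,0.176,-0.022],0.4],[[0,0,0],[-0.164,0.176,-0.022],0.4],[[0,0,0],[-0.164,0.176,-0.022],0.4],[[0,0,0],[-0.164,0.176,-0.022],0.4]]'
python3 - <<'E'
from h import *
import pickle
c=get_calibration("wrist");p,d=snapshot("wrist")
cv2.imwrite("pics/w1.png",p[...,::-1]);np.save("pics/w1.npy",d);pickle.dump(c,open("pics/w1.pkl","wb"));print(c)
E
python3 g.py 589 1.5 115
```

```text
time_s: 1.85
eef_pos: [558.9, 11.8, 299.0]
orientation: [-0.001, 0.788, 0.616, -0.0]
contact_force: [-0.3, -0.3, -0.3]
width: 50.9
{'camera_matrix': array([[401.9454336 ,   0.        , 312.958484  ],
       [  0.        , 401.9454336 , 240.84848953],
       [  0.        ,   0.        ,   1.        ]]), 'k1': -0.08600055467339703, 'pose': array([[ 2.41744096e-01, -9.29068533e-01, -2.79984739e-01,
         4.86405735e+02],
       [ 9.70339959e-01,  2.31579152e-01,  6.93646864e-02,
         2.92314768e+01],
       [ 3.94080778e-04, -2.88448883e-01,  9.57495215e-01,
         4.42523218e+02],
       [ 0.00000000e+00,  0.00000000e+00,  0.00000000e+00,
         1.00000000e+00]])}
t 1.9 tcp [558.7  12.3 299.2] w 51.3 F [-0.8  0.3  0.4] jaw 76.1
shift [-0.0032, 0.0322, 0.1841] turn [-0.07, -0.01, 0.0]
```

View pics/w1.png

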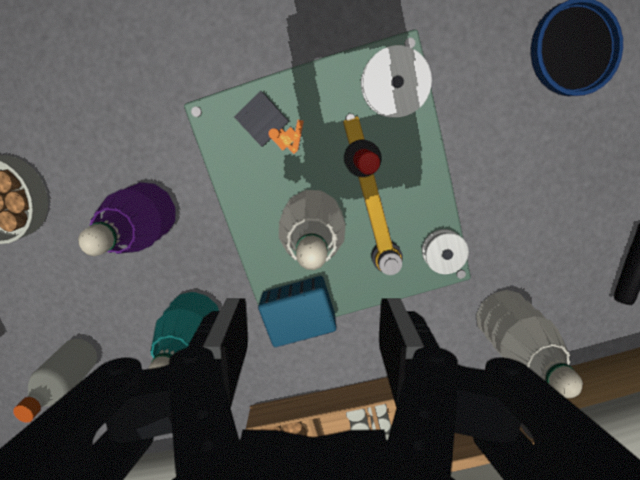

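Run:
```python
from h import *
import pickle
c=pickle.load(open("pics/w1.pkl","rb"));D=np.load("pics/w1.npy")
print("cork",at_z(c,312,252,127)," foot axis",at_z(c,315,214,45))
print("post top",at_z(c,369,162,88))
print("roller/foot",at_z(c,363,157,48))
print("pivot cap",at_z(c,389,263,45))
print("holder",at_z(c,577,47,15),"tip",at_z(c,351,118,32))
W=np.array([at_z(c,*p,12)[:2] for p in ((471,276),(259,341) ,(415,29),(184,103))])
loc=np.array([[150,120],[150,-130],[-130,120],[-130,-130]],float)
k=[0,2,3];a=loc[k]-loc[k].mean(0);b=W[k]-W[k].mean(0)
U,s,V=np.linalg.svd(a.T@b);Rm=(U@V).T;t=W[k].mean(0)-Rm@loc[k].mean(0)
print(t,np.degrees(np.arctan2(Rm[1,0],Rm[0,0])),(W-(loc@Rm.T+t)).round(1).tolist(),"pivot",Rm@[90,30]+t,"post",Rm@[-25,30]+t)
# cork region by depth
ys,xs=np.mgrid[225:275,285:340];P=np.array([at_depth(c,u,v,D[v,u]) for u,v in zip(xs.ravel(),ys.ravel())])
m=P[:,2]>122;print("cork pts",m.sum(),P[m].mean(0),P[m].min(0),P[m].max(0))
ys,xs=np.mgrid[140:180,345:390];P=np.array([at_depth(c,u,v,D[v,u]) for u,v in zip(xs.ravel(),ys.ravel())])
m=P[:,2]>80;print("post pts",m.sum(),P[m].mean(0),P[m].min(0),P[m].max(0))
# holder blue
p=cv2.imread("pics/w1.png")[0:130,500:640];h=cv2.cvtColor(p,cv2.COLOR_BGR2HSV)
mk=((h[...,0]>100)&(h[...,0]<130)&(h[...,1]>140)).astype(np.uint8)
cn=max(cv2.findContours(mk,cv2.RETR_EXTERNAL,cv2.CHAIN_APPROX_NONE)[0],key=len)
q=np.array([at_z(c,u+500,v,16)[:2] for u,v in cn[:,0]]);(x,y),r=cv2.minEnclosingCircle(q.astype(np.float32));print("holder circ",x,y,r,q.min(0),q.max(0))
```

```text
cork [587.8211624    3.27694904 127.        ]  foot axis [575.58713283   9.3059408   45.        ]
post top [532.08333519  68.47147201  88.        ]
roller/foot [531.14260483  68.22985446  48.        ]
pivot cap [645.69342096  72.3086772   45.        ]
holder [474.99722952 312.22852267  15.        ] tip [492.89743413  66.39190508  32.        ]
[558.01521098  39.01301459] 3.203627385246845 [[-2.6, -0.7], [5.0, -14.2], [2.2, -2.2], [0.4, 2.9]] pivot [646.19802004  73.99575587] post [531.3777388   67.56901353]
cork pts 870 [583.57567692   3.31969088 138.99553935] [486.40573527 -10.51909801 122.0161915 ] [599.21109583  29.23147685 442.52321816]
post pts 449 [530.66208576  65.81424338 100.41798288] [486.40573527  29.23147685  80.05278144] [542.66138422  77.47849903 442.52321816]
holder circ 475.5321044921875 312.50250244140625 51.38374328613281 [428.1063174  261.47095689] [523.48629593 363.88237475]
```

```bash
python3 g.py 588.5 2.5 116; python3 -m creep '[[[0,0,0],[-0.002,0.031,0.06],0.4],[[0,0,0],[-0.002,0.031,0.12],0.4],[[0,0,0],[-0.002,0.031,0.16],0.45],[[0,0,0],[-0.002,0.031,0.183],0.5],[[0,0,0],[-0.002,0.031,0.183],0.55],[[0,0,0],[-0.002,0.031,0.183],0.55],[[0,0,0],[-0.002,0.031,0.183],0.55]]'; python3 g.py 588.5 2.5 116
python3 - <<'E'
from h import *
for n in("wrist","scene"):
    p,d=snapshot(n)
    if n=="scene": p=cv2.resize(p[140:300,220:420],None,fx=3,fy=3)
    cv2.imwrite(f"pics/{n}2.png",p[...,::-1])
E
```

```text
t 1.9 tcp [558.7  12.3 299.2] w 51.3 F [-0.8  0.3  0.4] jaw 76.1
shift [-0.0024, 0.0315, 0.1831] turn [-0.07, -0.01, 0.0]
time_s: 2.78
eef_pos: [590.1, 2.5, 119.0]
orientation: [0.001, 0.788, 0.616, 0.001]
contact_force: [-0.7, 0.4, 0.6]
width: 38.2
t 2.77 tcp [590.1   2.5 119. ] w 38.2 F [-0.7  0.4  0.6] jaw 76.1
shift [-0.0004, -0.0015, 0.003] turn [0.2, -0.03, -0.0]
```

View pics/wrist2.png

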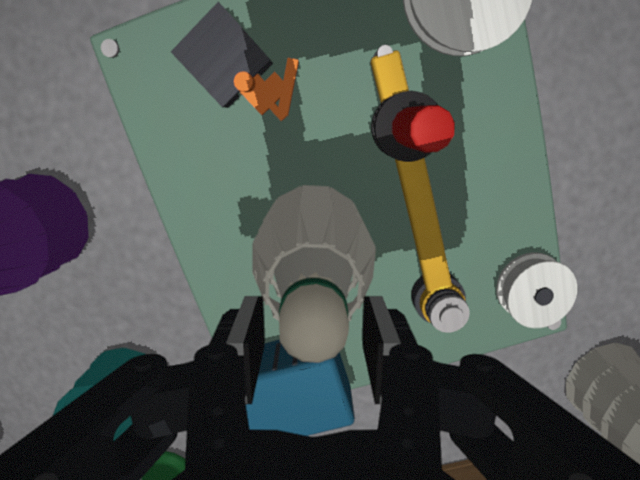

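View pics/scene2.png

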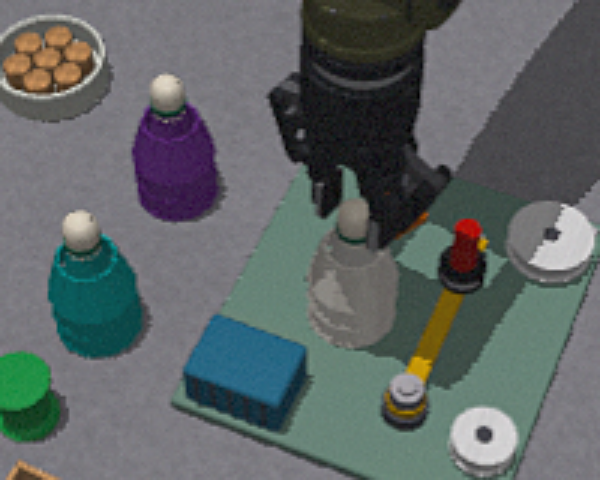

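Run:
```python
from h import *
c=get_calibration("wrist")
print(at_z(c,314,325,127),at_z(c,314,318,127),proj(c,(590,2.5,119)),proj(c,(590,2.5,127)),proj(c,(588.5,2.5,127)))
print("post",at_z(c,433,128,90))
```

```text
[588.8722147    2.34454406 127.        ] [586.01608001   3.05175524 127.        ] [315.00453203 317.46091983] [315.12043862 327.49138284] [314.16365015 324.05682753]
post [532.00408831  67.67687387  90.        ]
```

```bash
python3 -m creep '[[[0,0,0],[0,-0.001,0.002],0.6],[[0,0,0],[0,-0.001,0.002],0.66],[[0,0,0],[0,-0.001,0.002],0.67],[[0,0,0],[0,-0.001,0.002],0.67]]'; python3 -m creep '[[[0,0,0],[0,0,0],0.685],[[0,0,0],[0,0,0],0.685]]'; python3 -m creep '[[[0,0,0],[0,0,0],0.695],[[0,0,0],[0,0,0],0.695]]'
```

```text
time_s: 3.38
eef_pos: [587.9, 2.4, 114.7]
orientation: [-0.0, 0.788, 0.616, -0.0]
contact_force: [-0.5, 0.0, 0.0]
width: 28.0
time_s: 3.62
eef_pos: [588.0, 2.4, 114.7]
orientation: [-0.0, 0.788, 0.616, 0.0]
contact_force: [0.2, 0.2, -0.0]
width: 27.2
time_s: 3.88
eef_pos: [587.9, 2.5, 114.7]
orientation: [-0.0, 0.788, 0.616, -0.0]
contact_force: [0.8, -0.6, -0.2]
width: 26.4
```

```bash
python3 -m creep '[[[0,0,0],[0,0,0],0.7],[[0,0,0],[0,0,0],0.7]]';  python3 -m creep '[[[0,0,0],[0,0,0],0.705],[[0,0,0],[0,0,0],0.705]]'
```

```text
time_s: 4.12
eef_pos: [587.9, 2.4, 114.8]
orientation: [0.0, 0.788, 0.616, -0.0]
contact_force: [-0.6, 0.2, 1.5]
width: 25.9
time_s: 4.38
eef_pos: [588.0, 2.4, 114.8]
orientation: [0.0, 0.788, 0.616, 0.0]
contact_force: [-0.0, -0.1, 0.2]
width: 25.5
```

```bash
python3 -m creep '[[[0,0,0],[0,0,0],0.712],[[0,0,0],[0,0,0],0.712],[[0,0,0],[0,0,0],0.712]]'
python3 - <<'E'
from h import *
for i in range(3):
    p,d=snapshot("wrist"); print(status.observe()["width"])
cv2.imwrite("pics/w3.png",cv2.resize(p[230:430,220:420],None,fx=3,fy=3)[...,::-1])
E
```

```text
time_s: 4.75
eef_pos: [588.0, 2.4, 114.8]
orientation: [0.0, 0.788, 0.616, 0.0]
contact_force: [-0.6, 0.8, 0.5]
width: 25.5
24.681817637642276
25.427992215420716
25.428600315742447
```

View pics/w3.png

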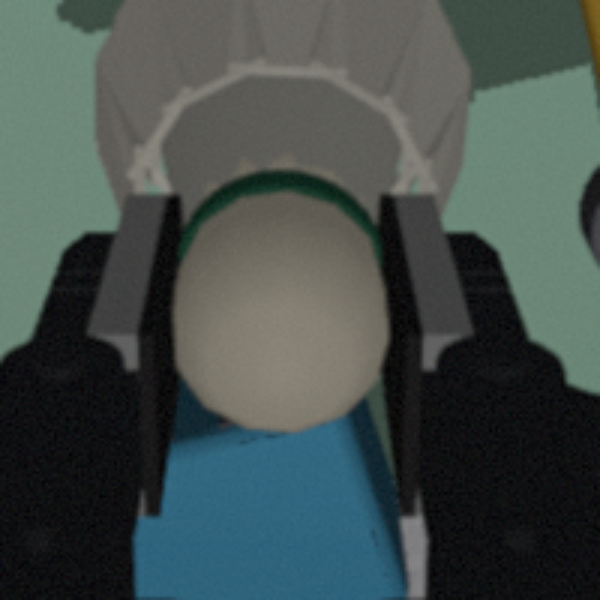

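```bash
python3 -m creep '[[[0,0,0],[0,0,-0.004],0.712],[[0,0,0],[0,0,-0.01],0.712],[[0,0,0],[0,0,-0.02],0.712],[[0,0,0],[0,0,-0.02],0.712]]'
python3 - <<'E'
from h import *
print(status.observe()["width"])
p,d=snapshot("wrist");cv2.imwrite("pics/w4.png",cv2.resize(p,None,fx=.8,fy=.8)[...,::-1])
p,d=snapshot("scene");cv2.imwrite("pics/s4.png",cv2.resize(p[140:300,220:420],None,fx=3,fy=3)[...,::-1])
print(status.observe()["width"])
E
```

```text
time_s: 5.4
eef_pos: [588.9, 2.4, 136.4]
orientation: [0.001, 0.788, 0.616, 0.001]
contact_force: [0.7, -0.8, -0.4]
width: 25.3
25.295729205008417
25.06766743494534
```

View pics/w4.png

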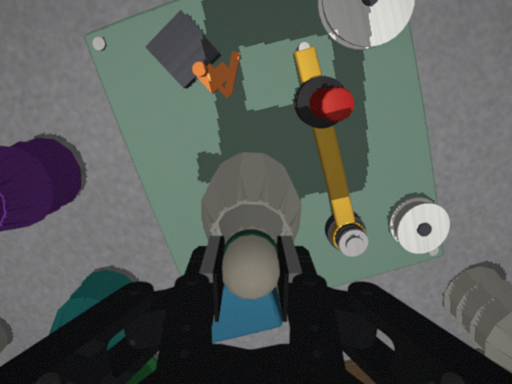

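View pics/s4.png

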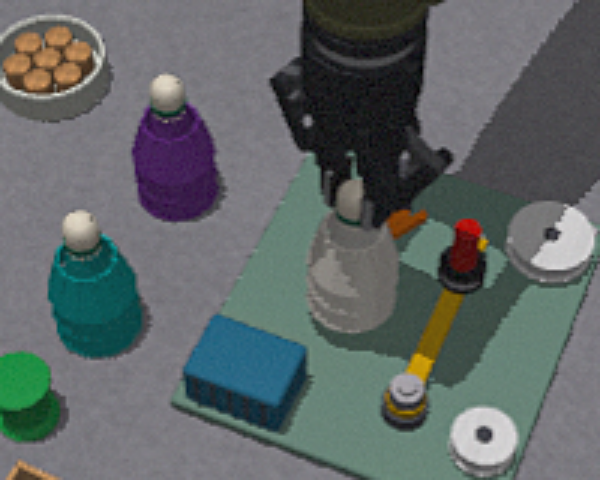

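```bash
python3 -m creep '[[[0,0,0],[0,0,-0.01],0.712],[[0,0,0],[0,0,-0.03],0.712],[[0,0,0],[0,0,-0.055],0.712],[[0,0,0],[0,0,-0.08],0.712],[[0,0,0],[0,0,-0.1],0.712],[[0,0,0],[0,0,-0.11],0.712],[[0,0,0],[0,0,-0.115],0.712],[[0,0,0],[0,0,-0.115],0.712]]'
python3 - <<'E'
from h import *
print(status.observe()["width"])
p,d=snapshot("wrist");cv2.imwrite("pics/w5.png",cv2.resize(p,None,fx=.8,fy=.8)[...,::-1])
print(status.observe()["width"])
E
python3 g.py 476 313.5 250
```

```text
time_s: 6.5
eef_pos: [587.7, 2.4, 249.4]
orientation: [-0.0, 0.788, 0.616, -0.0]
contact_force: [-0.2, 0.5, -0.2]
width: 25.5
25.477724109782386
25.24223123428414
t 6.55 tcp [587.5   2.5 248.8] w 25.2 F [-0.4 -0.5  0.1] jaw 76.0
shift [0.2749, -0.1833, -0.001] turn [-0.08, 0.01, -0.0]
```

View pics/w5.png

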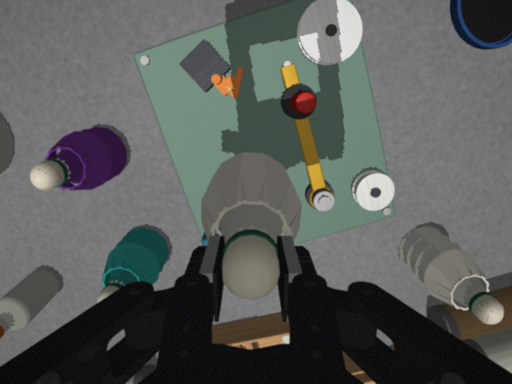

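```bash
python3 -m creep '[[[0,0,0],[0.01,-0.007,0],0.712],[[0,0,0],[0.03,-0.02,0],0.712],[[0,0,0],[0.055,-0.037,0],0.712],[[0,0,0],[0.085,-0.057,0],0.712],[[0,0,0],[0.115,-0.077,0],0.712],[[0,0,0],[0.145,-0.097,0],0.712],[[0,0,0],[0.175,-0.117,0],0.712],[[0,0,0],[0.2,-0.133,0],0.712]]' ; python3 g.py 476 313.5 250
```

```text
time_s: 7.55
eef_pos: [505.7, 230.3, 249.0]
orientation: [-0.0, 0.788, 0.616, -0.001]
contact_force: [0.7, 0.2, -0.6]
width: 25.0
t 7.55 tcp [505.7 230.3 249. ] w 25.0 F [ 0.7  0.2 -0.6] jaw 76.1
shift [0.0736, -0.0488, -0.0009] turn [-0.07, 0.02, -0.0]
```

```bash
python3 -m creep '[[[0,0,0],[0.022,-0.015,0],0.712],[[0,0,0],[0.042,-0.028,0],0.712],[[0,0,0],[0.06,-0.04,0],0.712],[[0,0,0],[0.07,-0.046,0],0.712],[[0,0,0],[0.0735,-0.0488,0],0.712],[[0,0,0],[0.0735,-0.0488,0],0.712],[[0,0,0],[0.0735,-0.0488,0],0.712]]' ; python3 g.py 476 313.5 111
python3 - <<'E'
from h import *
import pickle
for n in("wrist","top","scene"):
    c=get_calibration(n);p,d=snapshot(n);cv2.imwrite(f"pics/{n}6.png",p[...,::-1]);pickle.dump((c,d),open(f"pics/{n}6.pkl","wb"))
i=cv2.imread("pics/top6.png")[230:380,110:260];j=cv2.imread("pics/scene6.png")[160:310,400:550]
cv2.imwrite("pics/ts6.png",cv2.resize(np.hstack([i,j]),(800,400),interpolation=cv2.INTER_CUBIC))
E
```

```text
time_s: 8.43
eef_pos: [477.7, 311.2, 249.7]
orientation: [0.0, 0.788, 0.616, -0.0]
contact_force: [-0.6, 0.2, 0.3]
width: 25.5
t 8.43 tcp [477.7 311.2 249.7] w 25.5 F [-0.6  0.2  0.3] jaw 76.0
shift [0.0018, -0.0022, 0.1387] turn [0.01, 0.01, 0.0]
```

View pics/wrist6.png

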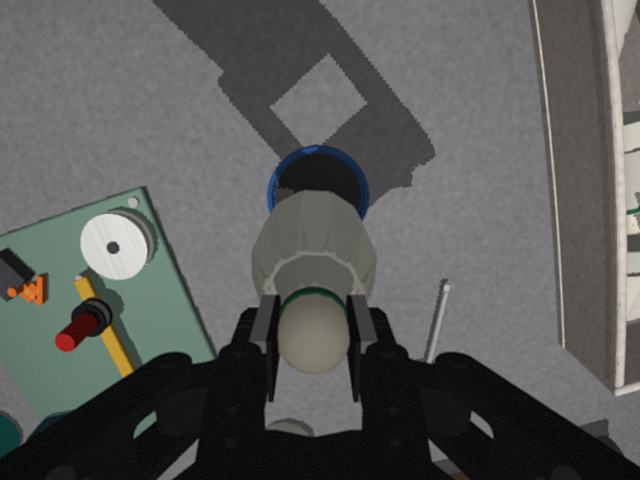

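View pics/ts6.png

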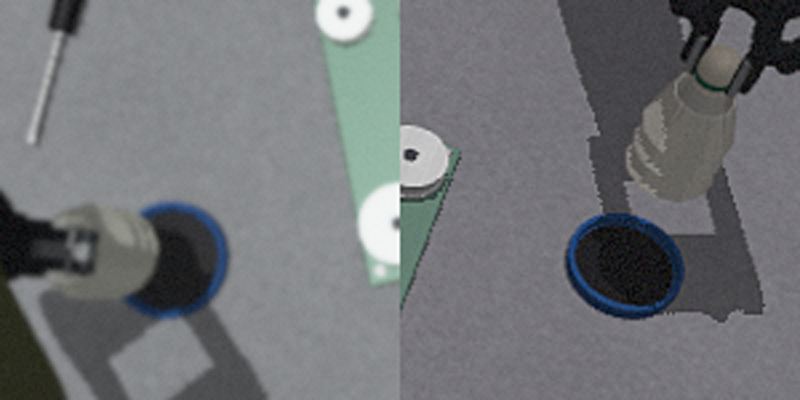

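Run:
```python
from h import *
import pickle
c,_=pickle.load(open("pics/wrist6.pkl","rb"));T=get_calibration("top");S=get_calibration("scene")
def fit(c,img,box,z=16):
    x0,y0,x1,y1=box;h=cv2.cvtColor(cv2.imread(img)[y0:y1,x0:x1],cv2.COLOR_BGR2HSV)
    mk=((h[...,0]>100)&(h[...,0]<130)&(h[...,1]>120)&(h[...,2]>60)).astype(np.uint8)
    ys,xs=np.nonzero(mk);q=np.array([at_z(c,u+x0,v+y0,z)[:2] for u,v in zip(xs,ys)])
    A=np.c_[2*q,np.ones(len(q))];s=np.linalg.lstsq(A,(q**2).sum(1),rcond=None)[0];return s[:2],np.sqrt(s[2]+s[:2]@s[:2]),len(q)
print(fit(T,"pics/top0.png",(145,300,205,355)),fit(S,"pics/scene0.png",(455,235,515,285)),fit(c,"pics/wrist6.png",(260,135,375,215)))
cw,_=pickle.load(open("pics/wrist6.pkl","rb"))
for z in(8,16): print(z,at_z(c,368.5,192,z),at_z(c,268,192,z),at_z(c,318,146,z))
```

```text
(array([474.80405993, 312.94771758]), np.float64(44.31392851303429), 374) (array([480.57146489, 314.49189771]), np.float64(44.54128142020434), 368) (array([475.07300731, 316.40279848]), np.float64(45.17948448598528), 1034)
8 [483.35867203 364.71896158   8.        ] [459.83257032 270.31732644   8.        ] [429.18708526 327.68275421   8.        ]
16 [481.73207489 363.97311581  16.        ] [458.69470272 271.53257341  16.        ] [428.68584474 327.70629594  16.        ]
```

```bash
python3 g.py 476.5 314 120;  python3 -m creep '[[[0,0,0],[0.0025,-0.002,0.01],0.712],[[0,0,0],[0.0025,-0.002,0.03],0.712],[[0,0,0],[0.0025,-0.002,0.055],0.712],[[0,0,0],[0.0025,-0.002,0.08],0.712],[[0,0,0],[0.0025,-0.002,0.103],0.712],[[0,0,0],[0.0025,-0.002,0.12],0.712],[[0,0,0],[0.0025,-0.002,0.13],0.712],[[0,0,0],[0.0025,-0.002,0.13],0.712]]' ; python3 g.py 476.5 314 109
python3 - <<'E'
from h import *
for n in("wrist","scene"):
    p,d=snapshot(n);cv2.imwrite(f"pics/{n}7.png",p[...,::-1])
j=cv2.imread("pics/scene7.png")[160:310,400:600]
cv2.imwrite("pics/s7.png",cv2.resize(j,(800,600),interpolation=cv2.INTER_CUBIC))
E
```

```text
t 8.57 tcp [477.8 311.3 249.8] w 25.3 F [-0.5  0.   0.3] jaw 76.0
shift [0.0023, -0.0019, 0.1298] turn [0.0, 0.0, 0.0]
time_s: 9.57
eef_pos: [475.8, 314.4, 118.8]
orientation: [-0.0, 0.788, 0.616, -0.001]
contact_force: [-0.0, 1.4, -0.9]
width: 25.5
t 9.57 tcp [475.8 314.4 118.8] w 25.5 F [-0.   1.4 -0.9] jaw 76.0
shift [-0.0002, 0.0008, 0.0098] turn [-0.06, 0.06, -0.0]
```

View pics/wrist7.png

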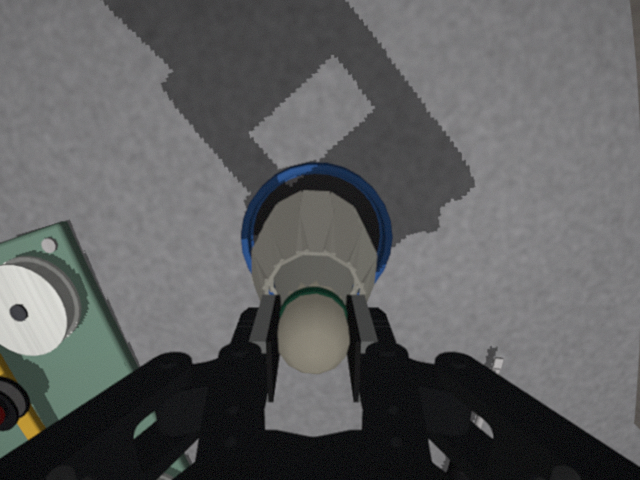

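View pics/s7.png

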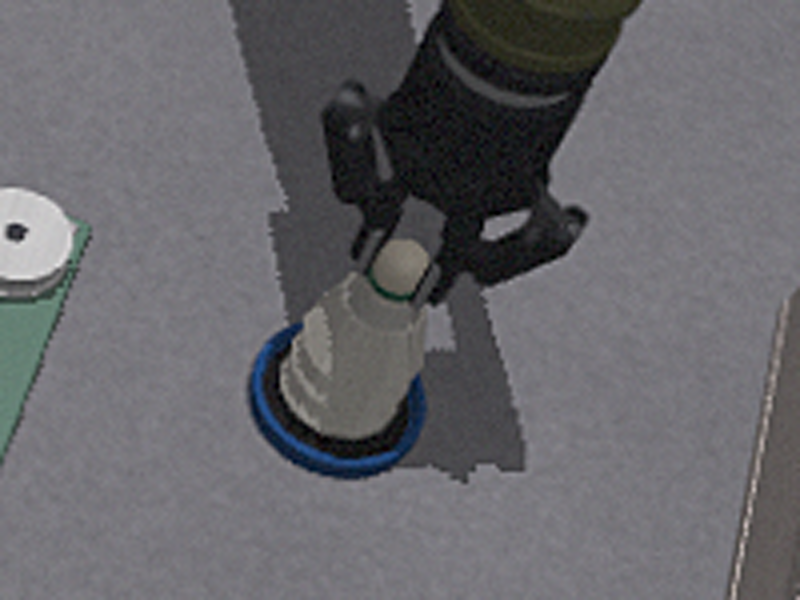

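Run:
```python
from h import *
c=get_calibration("wrist");S=get_calibration("scene");o=status.observe()["eef_pos"];print(o)
a=np.array([0.970,-0.242])
for u,v,z,n in((314,190,16,"foot back"),(316,163,16,"holder outer back"),(316,175,16,"inner back"),(242,235,16,"outL"),(392,235,16,"outR"),(315,340,127+4,"cork")):
    p=at_z(c,u,v,z);print(n,p[:2].round(1),"along",((p[:2]-o[:2])@a).round(1),"jaw",((p[:2]-o[:2])@[.242,.970]).round(1))
q=lambda x,y:(x/4+400,y/4+160)
for n,x,y,z in(("foot front",345,437,16),("foot left",283,375,16),("outer front",338,477,14),("outer left",250,385,14),("outer right",425,405,14)):
    p=at_z(S,*q(x,y),z);print(n,p.round(1))
i=cv2.imread("pics/wrist7.png")[150:300,220:420];cv2.imwrite("pics/w7z.png",cv2.resize(i,(800,600),interpolation=cv2.INTER_CUBIC))
```

```text
[476.68757291 314.91466785 120.48877764]
foot back [445.1 323. ] along -32.6 jaw 0.2
holder outer back [429.3 328.2] along -49.2 jaw 1.4
inner back [436.4 326.4] along -41.9 jaw 1.4
outL [462.2 271.1] along -3.5 jaw -46.0
outR [485.5 364.7] along -3.5 jaw 50.5
cork [481.  314.1] along 4.4 jaw 0.2
foot front [507.  326.5  16. ]
foot left [483.  283.9  16. ]
outer front [532.1 329.9  14. ]
outer left [496.2 269.   14. ]
outer right [465.2 362.3  14. ]
```

View pics/w7z.png

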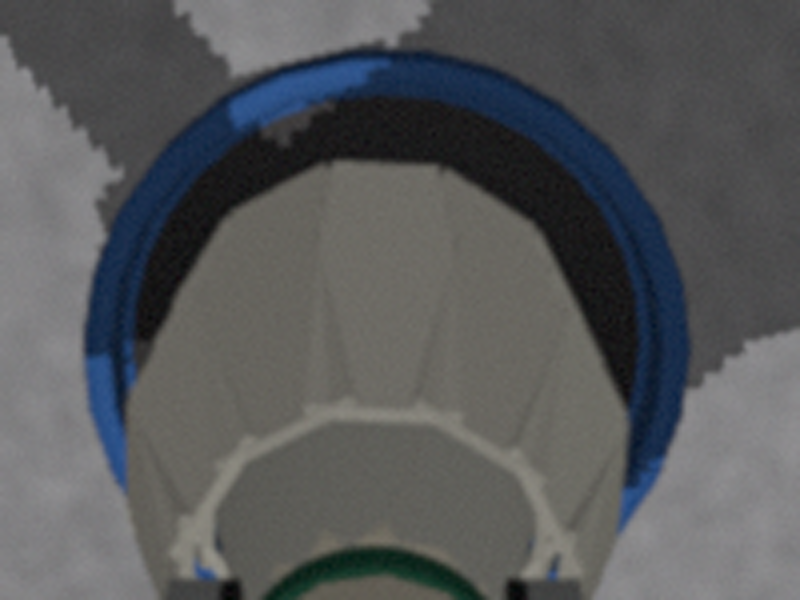

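```bash
python3 -m creep '[[[0,0,0],[0.0015,0,0.003],0.712],[[0,0,0],[0.0015,0,0.006],0.712],[[0,0,0],[0.0015,0,0.008],0.712],[[0,0,0],[0.0015,0,0.008],0.712]]'; python3 -m creep '[[[0,0,0],[0,0,0.001],0.712],[[0,0,0],[0,0,0.001],0.712]]';python3 -m creep '[[[0,0,0],[0,0,0.001],0.712],[[0,0,0],[0,0,0.001],0.712]]'
python3 - <<'E'
from h import *
for n in("wrist","scene"):
    p,d=snapshot(n);cv2.imwrite(f"pics/{n}8.png",p[...,::-1]); print(status.observe()["contact_force"])
j=cv2.imread("pics/scene8.png")[180:300,430:530];k=cv2.imread("pics/wrist8.png")[150:390,220:420]
cv2.imwrite("pics/s8.png",np.hstack([cv2.resize(j,(400,480)),cv2.resize(k,(400,480))]))
E
```

```text
time_s: 10.18
eef_pos: [476.4, 316.0, 111.5]
orientation: [-0.0, 0.788, 0.616, -0.0]
contact_force: [-0.4, 0.9, -0.0]
width: 25.3
time_s: 10.42
eef_pos: [476.5, 316.1, 110.7]
orientation: [-0.0, 0.788, 0.616, -0.0]
contact_force: [0.1, -0.1, -0.1]
width: 25.0
time_s: 10.68
eef_pos: [476.5, 316.1, 109.7]
orientation: [-0.0, 0.788, 0.616, -0.0]
contact_force: [0.6, 0.2, 0.2]
width: 25.5
[-0.32010478 -0.02288853 -0.39643258]
[-0.09694194 -0.47400788  1.10117827]
```

View pics/s8.png

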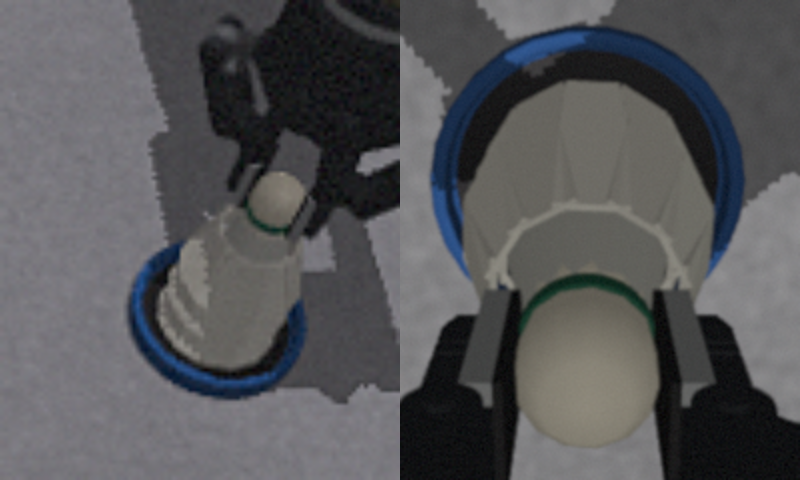

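```bash
python3 -m creep '[[[0,0,0],[0,0,0.001],0.712],[[0,0,0],[0,0,0.001],0.712]]';python3 -m creep '[[[0,0,0],[0,0,0.0005],0.712],[[0,0,0],[0,0,0.0005],0.712]]'
python3 - <<'E'
from h import *
for n in("wrist",)*4:
    p,d=snapshot(n); print(status.observe()["contact_force"])
k=p[150:390,220:420][...,::-1]
cv2.imwrite("pics/w9.png",cv2.resize(k,(500,600)))
E
```

```text
time_s: 11.02
eef_pos: [476.6, 316.1, 108.8]
orientation: [0.0, 0.788, 0.616, 0.0]
contact_force: [0.4, -0.7, 1.1]
width: 25.2
time_s: 11.28
eef_pos: [476.8, 316.2, 108.8]
orientation: [0.0, 0.788, 0.616, 0.0]
contact_force: [-1.3, -1.2, 3.1]
width: 25.3
[-0.49077106 -0.16372955  3.09719741]
[-2.0256384   0.13085938  3.45229826]
[-0.50755467  0.15181985  4.23962157]
[0.15547943 0.46772188 3.99736319]
```

View pics/w9.png

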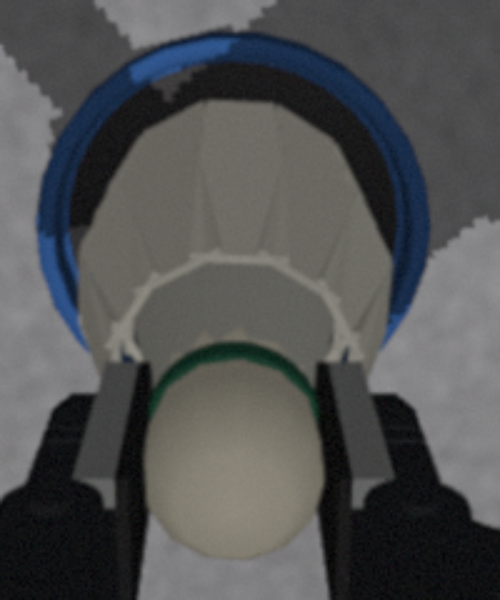

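```bash
python3 -m creep '[[[0,0,0],[0,0,-0.0005],0.712],[[0,0,0],[0,0,-0.0005],0.705],[[0,0,0],[0,0,-0.0005],0.695],[[0,0,0],[0,0,-0.0005],0.68],[[0,0,0],[0,0,-0.0005],0.65],[[0,0,0],[0,0,-0.0005],0.55],[[0,0,0],[0,0,-0.0005],0.45],[[0,0,0],[0,0,-0.0005],0.4]]';  python3 -m creep '[[[0,0,0],[0,0,-0.02],0.4],[[0,0,0],[0,0,-0.06],0.4],[[0,0,0],[0,0,-0.11],0.4],[[0,0,0],[0,0,-0.11],0.4]]'
python3 - <<'E'
from h import *
for n in("wrist","scene"):
    p,d=snapshot(n);cv2.imwrite(f"pics/{n}10.png",p[...,::-1])
j=cv2.imread("pics/scene10.png")[160:310,400:600]
cv2.imwrite("pics/s10.png",cv2.resize(j,(800,600),interpolation=cv2.INTER_CUBIC))
E
```

```text
time_s: 12.48
eef_pos: [476.5, 316.1, 108.7]
orientation: [0.0, 0.788, 0.616, -0.0]
contact_force: [0.2, 0.0, -0.9]
width: 51.0
time_s: 12.98
eef_pos: [479.5, 317.7, 226.6]
orientation: [0.001, 0.788, 0.616, 0.006]
contact_force: [0.3, 0.2, -0.1]
width: 50.8
```

View pics/wrist10.png

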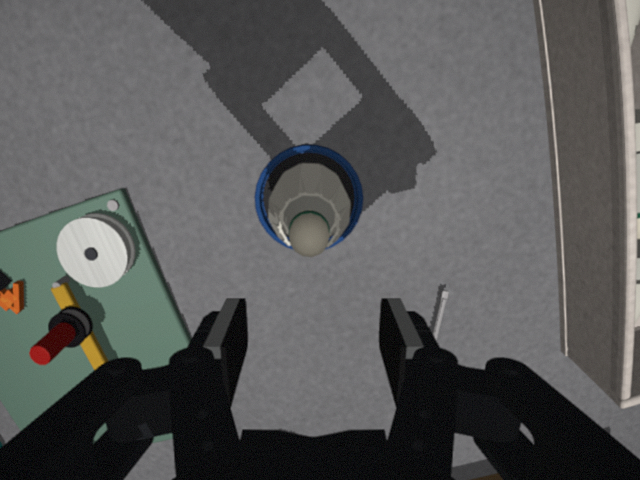

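View pics/s10.png

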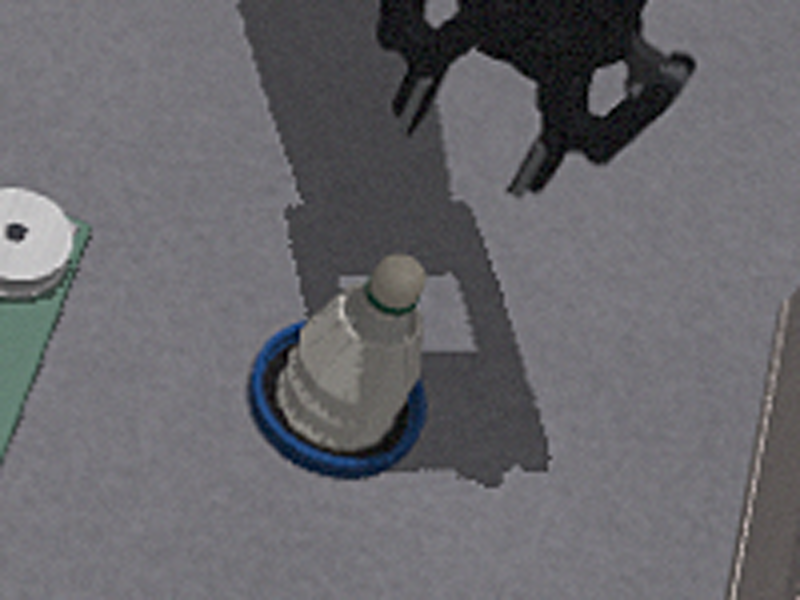

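```bash
python3 g.py 532 67.5 225 98
python3 - <<'E'
from h import *
c=get_calibration("wrist");print(at_z(c,309,233,121))
E
```

```text
t 13.07 tcp [477.1 316.4 220.7] w 51.4 F [ 0.7 -0.  -1. ] jaw 76.0
shift [-0.2283, 0.1134, -0.0045] turn [0.15, -0.09, -21.97]
[470.54109274 315.13796015 121.        ]
```

```bash
python3 -m creep '[[[0,0,0],[-0.05,0.025,-0.004],0.4],[[0,0,-7],[-0.1,0.05,-0.004],0.4],[[0,0,-14],[-0.15,0.074,-0.004],0.4],[[0,0,-22],[-0.19,0.094,-0.004],0.4],[[0,0,-22],[-0.215,0.107,-0.004],0.4],[[0,0,-22],[-0.228,0.113,-0.004],0.4],[[0,0,-22],[-0.228,0.113,-0.004],0.4],[[0,0,-22],[-0.228,0.113,-0.004],0.4]]'; python3 g.py 532 67.5 225 98;python3 - <<'E'
from h import *
c=get_calibration("wrist");p,d=snapshot("wrist");cv2.imwrite("pics/w11.png",p[...,::-1])
p,d=snapshot("top");cv2.imwrite("pics/t11.png",p[...,::-1])
import pickle;pickle.dump(c,open("pics/w11.pkl","wb"))
E
```

```text
time_s: 14.08
eef_pos: [530.8, 68.4, 222.4]
orientation: [-0.0, 0.655, 0.755, -0.0]
contact_force: [0.5, 0.7, 0.4]
width: 51.1
t 14.07 tcp [530.8  68.4 222.4] w 51.1 F [0.5 0.7 0.4] jaw 98.1
shift [-0.0011, 0.001, -0.0026] turn [-0.04, -0.03, 0.08]
```

View pics/w11.png

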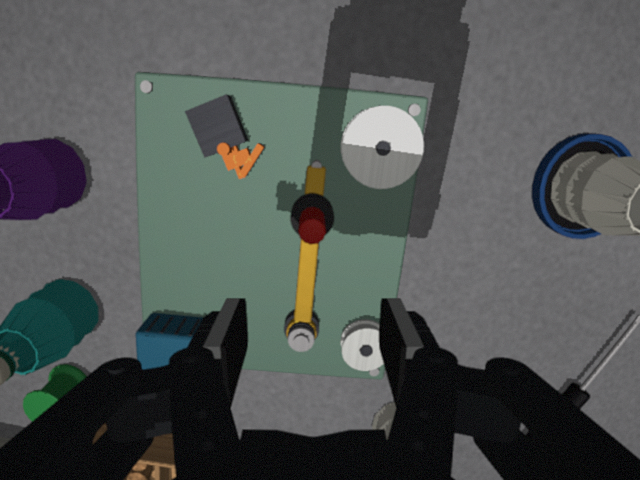

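View pics/t11.png

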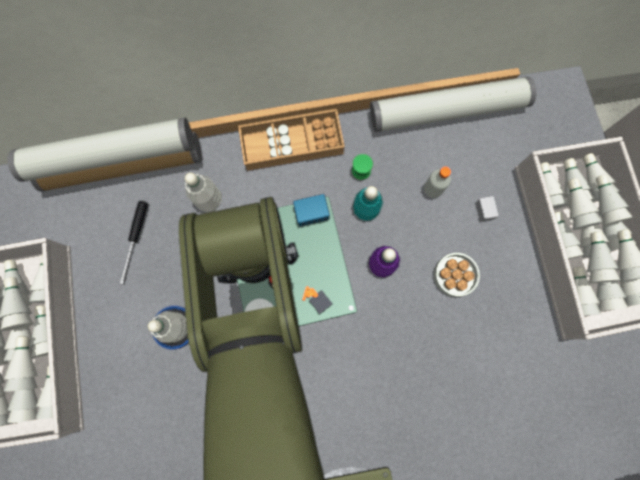

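Run:
```python
from h import *
import pickle
c=pickle.load(open("pics/w11.pkl","rb"));T=get_calibration("top")
print("post",at_z(c,312,231,90),"roller",at_z(c,312,214,48),"pivot",at_z(c,301,341,45))
print("stack cork top cam",at_z(T,155,327,123),"tip",at_z(c,316,165,30))
```

```text
post [532.14604337  67.8667044   90.        ] roller [529.48016701  67.43224438  48.        ] pivot [648.23961239  74.13160391  45.        ]
stack cork top cam [473.01599463 314.48850675 123.        ] tip [491.92972434  65.44367142  30.        ]
```

```bash
python3 g.py 532 67.5 59 98; python3 -m creep '[[[0,0,0],[-0.001,0.001,0.05],0.4],[[0,0,0],[-0.001,0.001,0.09],0.4],[[0,0,0],[-0.001,0.001,0.12],0.4],[[0,0,0],[-0.001,0.001,0.145],0.4],[[0,0,0],[-0.001,0.001,0.163],0.4],[[0,0,0],[-0.001,0.001,0.163],0.5],[[0,0,0],[-0.001,0.001,0.163],0.6],[[0,0,0],[-0.001,0.001,0.163],0.68]]'; python3 -m creep '[[[0,0,0],[0,0,0],0.69],[[0,0,0],[0,0,0],0.69]]'
python3 - <<'E'
from h import *
p,d=snapshot("wrist");cv2.imwrite("pics/w12.png",p[...,::-1])
p,d=snapshot("scene");cv2.imwrite("pics/s12.png",cv2.resize(p[150:300,280:480],(800,600))[...,::-1])
E
```

```text
t 14.18 tcp [530.9  68.6 222.6] w 51.3 F [-0.3  0.   0.1] jaw 98.1
shift [-0.0012, 0.001, 0.1636] turn [-0.02, -0.01, 0.11]
time_s: 15.18
eef_pos: [533.3, 66.8, 61.2]
orientation: [0.001, 0.656, 0.755, 0.001]
contact_force: [0.4, 0.4, -0.2]
width: 27.5
time_s: 15.42
eef_pos: [532.6, 66.7, 60.2]
orientation: [0.0, 0.656, 0.755, 0.0]
contact_force: [0.7, -0.3, -0.3]
width: 26.1
```

View pics/w12.png

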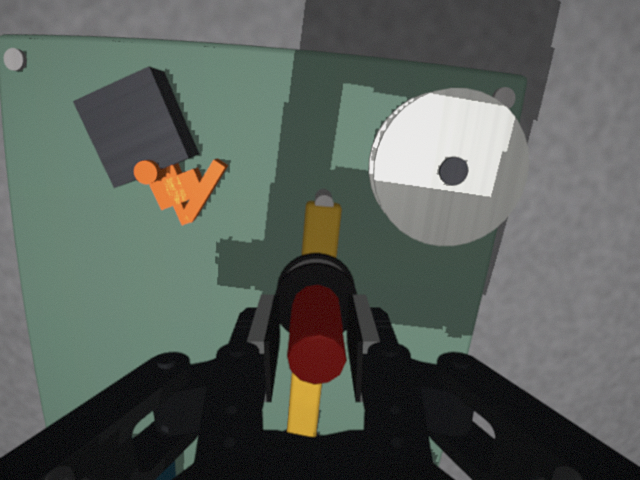

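View pics/s12.png

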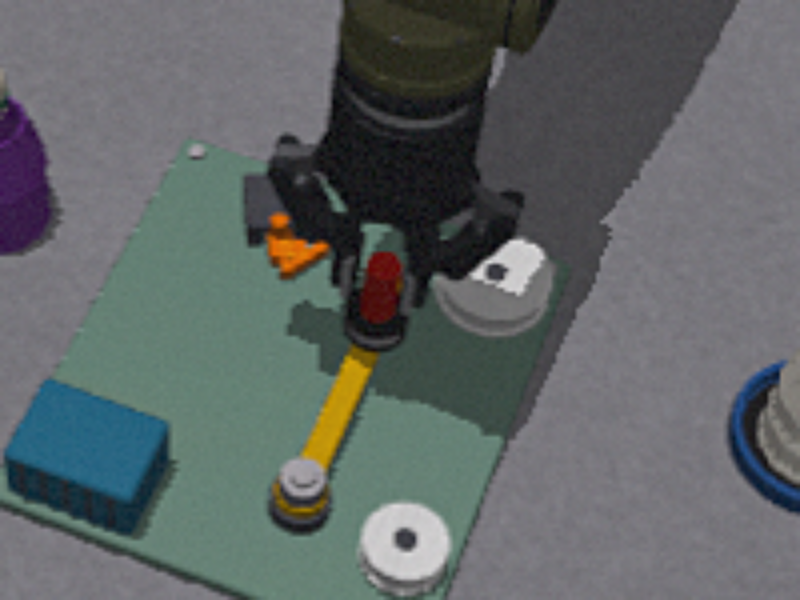

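```bash
cat > arc.py <<'E'
from h import *
import sys
def tab(ths,pv=(647,74),yaw=3.2,lag=3):
    o=status.observe();q=o["orientation"];M=R.from_quat([q[1],q[2],q[3],q[0]]).as_matrix()
    j0=np.degrees(np.arctan2(M[1,0],M[0,0]))
    dp=np.array(o["eef_pos"][:2])-pv;y=np.radians(yaw)
    print("tcp",o["eef_pos"].round(1),"jaw",j0.round(1),"F",o["contact_force"].round(1),"theta from tcp",round(float(np.arctan2(-dp[1],-dp[0])-y),3),"r",np.hypot(*dp).round(1))
    for t in ths:
        a=np.pi+y+t;j=np.pi/2+y+t
        p=np.array(pv)+115*np.array([np.cos(a),np.sin(a)])-lag*np.array([np.cos(j),np.sin(j)])
        print(t,p.round(1),(M.T@np.array([*(p-o["eef_pos"][:2]),60-o["eef_pos"][2]])/1000).round(4),"turn",round(-(np.degrees(j)-j0),1))
if __name__=="__main__": tab([float(a) for a in sys.argv[1:]])
E
python3 arc.py 0 .05 .1 .15 .2 .25 .3 .35 .4 .45 .5 .55
```

```text
tcp [532.4  66.7  60. ] jaw 98.0 F [-0.5  0.2  0.4] theta from tcp 0.008 r 114.8
0.0 [532.3  64.6] [-0.0021 -0.0003 -0.    ] turn 4.8
0.05 [533.   58.9] [-0.0078 -0.0005 -0.    ] turn 2.0
0.1 [533.9  53.2] [-0.0136 -0.0004 -0.    ] turn -0.9
0.15 [535.   47.6] [-0.0193 -0.     -0.    ] turn -3.8
0.2 [536.5  42. ] [-0.025   0.0006 -0.    ] turn -6.6
0.25 [538.2  36.5] [-0.0307  0.0016 -0.    ] turn -9.5
0.3 [540.2  31.1] [-0.0363  0.0028 -0.    ] turn -12.4
0.35 [542.5  25.8] [-0.0419  0.0043 -0.    ] turn -15.2
0.4 [545.1  20.7] [-0.0473  0.0061 -0.    ] turn -18.1
0.45 [547.9  15.7] [-0.0527  0.0082 -0.    ] turn -21.0
0.5 [550.9  10.8] [-0.058   0.0105 -0.    ] turn -23.8
0.55 [554.2   6. ] [-0.0631  0.0131 -0.    ] turn -26.7
```

```bash
python3 -m creep '[[[0,0,2],[-0.005,0,0],0.69],[[0,0,1],[-0.01,0,0],0.69],[[0,0,-2],[-0.0165,0,0],0.69],[[0,0,-5],[-0.022,0,0],0.69],[[0,0,-8],[-0.028,0.001,0],0.69],[[0,0,-10],[-0.031,0.0016,0],0.69],[[0,0,-10],[-0.031,0.0016,0],0.69]]'; python3 arc.py .3 .35 .4 .45 .5 .55 .6
```

```text
time_s: 16.4
eef_pos: [537.6, 37.3, 59.6]
orientation: [-0.002, 0.588, 0.809, 0.001]
contact_force: [-1.6, 6.9, 2.0]
width: 26.5
tcp [537.6  37.3  59.6] jaw 107.9 F [-1.6  6.9  2. ] theta from tcp 0.268 r 115.4
0.3 [540.2  31.1] [-0.0067  0.0006 -0.0004] turn -2.5
0.35 [542.5  25.8] [-0.0124  0.0012 -0.0004] turn -5.3
0.4 [545.1  20.7] [-0.0181  0.002  -0.0005] turn -8.2
0.45 [547.9  15.7] [-0.0238  0.0031 -0.0005] turn -11.1
0.5 [550.9  10.8] [-0.0293  0.0045 -0.0005] turn -13.9
0.55 [554.2   6. ] [-0.0349  0.0062 -0.0005] turn -16.8
0.6 [557.7   1.5] [-0.0403  0.0081 -0.0005] turn -19.7
```

```bash
python3 -m creep '[[[0,0,-2],[-0.006,0.0006,0],0.69],[[0,0,-5],[-0.012,0.0012,0],0.69],[[0,0,-8],[-0.018,0.002,0],0.69],[[0,0,-8],[-0.018,0.002,0],0.69]]';  python3 arc.py .45 .5 .55 .6
python3 - <<'E'
from h import *
p,d=snapshot("wrist");cv2.imwrite("pics/w13.png",p[...,::-1])
p,d=snapshot("scene");cv2.imwrite("pics/s13.png",cv2.resize(p[150:300,280:480],(800,600))[...,::-1])
E
```

```text
time_s: 16.9
eef_pos: [544.0, 21.4, 59.5]
orientation: [-0.003, 0.53, 0.848, 0.0]
contact_force: [-5.0, 7.3, 4.7]
width: 26.5
tcp [544.   21.4  59.5] jaw 115.9 F [-5.   7.3  4.7] theta from tcp 0.416 r 115.6
0.45 [547.9  15.7] [-0.0069  0.0009 -0.0005] turn -3.0
0.5 [550.9  10.8] [-0.0126  0.0015 -0.0005] turn -5.9
0.55 [554.2   6. ] [-0.0183  0.0024 -0.0006] turn -8.8
0.6 [557.7   1.5] [-0.0239  0.0036 -0.0006] turn -11.6
```

View pics/w13.png

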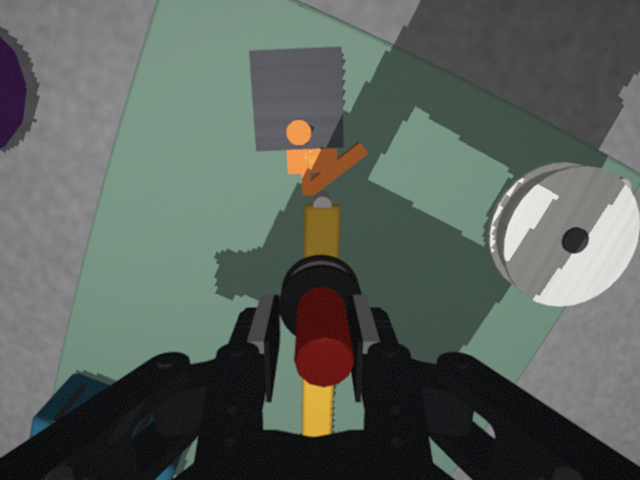

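```bash
python3 -m creep '[[[0,0,-2],[-0.006,0.0007,0],0.69],[[0,0,-5],[-0.012,0.0014,0],0.69],[[0,0,-8],[-0.018,0.0024,0],0.69],[[0,0,-8],[-0.018,0.0024,0],0.69],[[0,0,-8],[-0.018,0.0024,0],0.69]]';  python3 arc.py .5 .55 .6
python3 - <<'E'
from h import *
p,d=snapshot("wrist");cv2.imwrite("pics/w14.png",p[...,::-1])
p,d=snapshot("scene");cv2.imwrite("pics/s14.png",cv2.resize(p[150:300,280:480],(800,600))[...,::-1])
E
```

```text
time_s: 17.62
eef_pos: [553.4, 5.9, 59.3]
orientation: [-0.004, 0.47, 0.883, -0.0]
contact_force: [-9.2, 4.8, 6.2]
width: 26.4
tcp [553.4   5.9  59.3] jaw 123.9 F [-9.2  4.8  6.2] theta from tcp 0.573 r 115.8
0.5 [550.9  10.8] [ 0.0055  0.0007 -0.0007] turn 2.1
0.55 [554.2   6. ] [-0.0003  0.0008 -0.0007] turn -0.8
0.6 [557.7   1.5] [-0.006   0.0011 -0.0007] turn -3.6
```

View pics/w14.png

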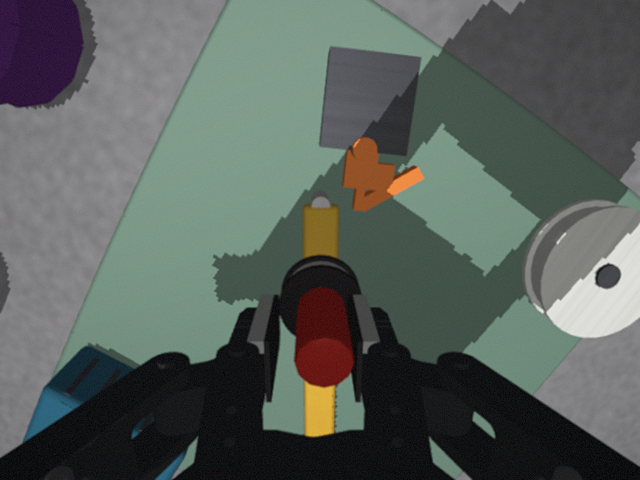

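View pics/s14.png

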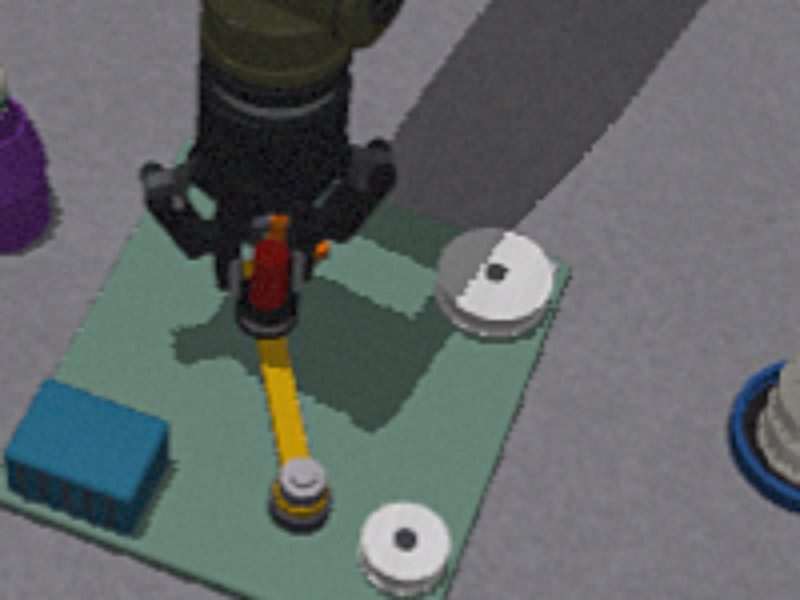

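Run:
```python
from h import *
c=get_calibration("wrist");t0=np.array([492.4,65.9]);pv=np.array([647,74.])
p=at_z(c,320,204,30)[:2];a=lambda q:np.arctan2(*(pv-q)[::-1])
print("tip",p,np.hypot(*(p-pv)),a(p)-a(t0))
q=at_z(c,320,372,90)[:2];print("post top near edge",q);q=at_z(c,324,362,90)[:2];print(q,a(q)-np.radians(3.2))
print("pawl corner",at_z(c,357,210,30), at_z(c,346,187,30))
for i in range(2): snapshot("wrist"); o=status.observe();print(o["eef_pos"].round(1),o["contact_force"].round(1),o["joint_vel"].round(4))
p,d=snapshot("top");cv2.imwrite("pics/t15.png",p[...,::-1])
```

```text
tip [518.66880715 -13.19546051] 155.15135640063733 0.5444594898434021
post top near edge [555.70656526  10.33093162]
[551.81436051   9.25291138] 0.5414759188781171
pawl corner [511.79611311   1.83271758  30.        ] [506.18779094  -8.06318882  30.        ]
[553.4   5.9  59.3] [-8.2  6.4  5.9] [ 0.001  -0.0024 -0.0008 -0.0011 -0.001  -0.0022]
[553.3   5.9  59.3] [-7.9  5.3  6.6] [ 0.0014  0.0012 -0.0008  0.0013  0.0003  0.0004]
```

View pics/t15.png

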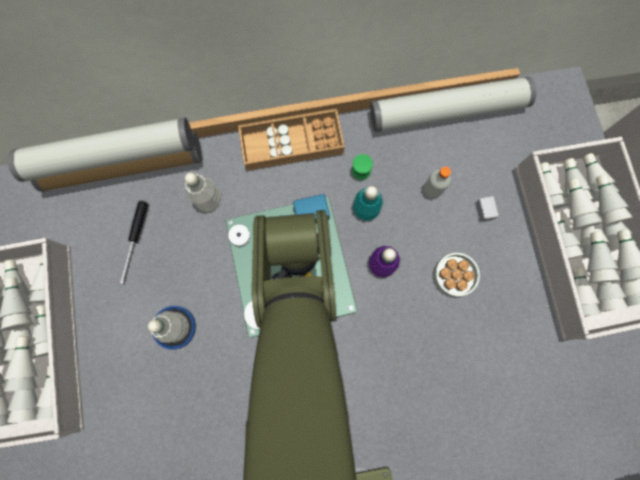

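```bash
python3 -c "
from workcell import job;print(job.hand_in())"
```

```text
the job is handed in; nothing more can be done
None
```

The job is done and handed in at about 18 s, within the 58 s limit. The shuttlecock stack is in the holder and the gripper is still holding the tensioner arm past the pawl.

- **Stack:** I gripped it by its top cork, stopping the fingers about 1 mm past first contact so the grip stayed light. I set it down until it just touched the floor (about 4 N) and let go. It stands cork-up in the blue holder; the cameras put it within 1 to 5 mm of the centre. They disagreed by about that much, and one wrist reading put it 6 mm off, but that was taken while the arm was still settling. It had not moved in the last top picture.
- **Tensioner:** I held the post loosely between the fingers and pushed it round its arc, past the pawl. The last wrist picture shows the orange pawl sprung back out with a clear gap to the arm's tip. The arm measures about 0.54 rad, beyond the 0.47 where it would rest on the pawl. The sideways force is about 10 N, which is what the spring alone should give.
- **Other readings:** The wrist also showed about 6 N vertically, probably friction on the post. The grip force on the cork could not be measured; I judged it from the finger width alone. In the last top picture the other things on the bench look unmoved.

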